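Turn a burnisher round in the spring clip and put it away stone first

ROBOT

A 7-joint arm with a two-finger parallel gripper is mounted at the origin on the work surface. World frame = base frame: x ahead of the robot, y to its left, z up, the work surface at z = 0. Lengths are in mm, angles in rad, forces in N, time in s.
With the tool pointing down it reaches from about 400 to 875 mm from the base axis. Payload 4.4 kg.
Tool frame: the origin (TCP) lies at the very end of the fingers, on their centre line; the grasp point (between the pads) lies 19 mm behind it; z points along the fingers, y is the line along which they close (so a half turn about z gives the same grasp; the last joint's range is limited). The gripper opens to 85 mm and grips with 20 to 120 N. Pads are 22 mm wide; open, the fingers measure 114 mm over their backs; the gripper's body (76 mm by 85 mm) begins 54 mm behind the grasp point. The pads swing forward as they close: fully open they stand 13 mm farther back than shut.
Start: joints at [-0.066, 0.628, 0.038, 1.517, -0.027, 0.996, -0.02], TCP at [650.014, 0.027, 231.313] pointing down, gripper open.
Joint ranges: [-3.06, 3.06], [-0.37, 2.12], [-1.25, 1.32], [0.18, 2.47], [-1.1, 4.24], [0.23, 1.98], [-2.94, 2.94]. Speed limits (rad/s): [2.57, 2.57, 3.14, 3.14, 3.14, 3.14, 3.14].

INTERFACE

Orientations are given as [roll, pitch, yaw] about the fixed x, y, z axes, in that order (R = Rz(yaw) Ry(pitch) Rx(roll)).
In Python, from cell import ctrl gives the robot as it stands.
- The arm moves only by the tool step_arm, never from a script. Its argument "series" is a list that holds one entry, the list of rows, each a list of 7 numbers: the turn, a rotation vector about the tool's x, y, z as a fraction of full scale, then the shift along the tool's x, y, z as a fraction of full scale, then the closure, from 0 (fully open) to 1 (shut). In form: [[[ax, ay, az, tx, ty, tz, gripper], ...]]. A call has 1 to 12 rows; each row shifts and turns the commanded pose from where the row before left it, along the tool's axes as they then stand; what a row does not reach is not made up. Full scale, the value 1, is 150 mm for a shift and 45 degrees for a turn. A row lasts 1/10 s, in which the tool goes at most 50 mm and 8.59 degrees, less where a joint would pass 70% of its speed; a pose out of reach is approached as far as the arm can. A call with a number of a shift or a turn outside -1 to 1 is refused whole. A call with a gripper value outside its range is refused whole. The fingers move at their own pace and stop on an object; the grip force is fixed at half the most. Time passes only in rows, so rows that do not move let the fingers close. It gives the time, the measured TCP pose, the force, the opening and the grip force at its end, in the units of the state.
- ctrl.read_state(): the state, without advancing time (a new reading comes with each control period).
- ctrl.get_image(name): name is "scene" or "side" or "wrist"; returns a dict with "img" (420x560x3 uint8, red, green, blue), "fx", "fy", "cx", "cy" (pixels), "R" (3x3) and "t" (3): a world point X has camera coordinates R X + t. Camera axes: x right, y down, z forward; pixel columns grow to the right and rows downward; lengths in mm; the calibration is good to about 2 mm. A picture is of the moment at which its call begins. There is no depth.
- ctrl.finish_job(): hands the job in; it is judged then, once.
Trained networks look in a picture, given as the dict that the camera call returned (one of the last four; its "shot" number tells which), for a name from the list of things; names that differ only in an ending like _2 or _b are one class to them, and where a whole thing is asked for, a point or a joint stands for the part that bears it (a point fixed in the world has none). Each returns a list of dicts, best first, with "score" (0 to 1); they miss things now and then, are a little off and sometimes report something else, mostly with a low value. They report only what shows in the picture. A call takes as long as a camera call. They do not tell look-alikes from the thing itself.
- ctrl.recognise(picture, thing): "centre" ([column, row] in pixels, amid what is visible of it).
The state is a dict: "clock": time; "qpos": joint angles; "qd": joint speeds; "tau": joint torques, N m; "eef_pos": TCP position; "tool_rot": TCP orientation; "force": force on the tool from outside, world axes, zero at the start; "torque": the same for the moment, N m; "width": finger opening in mm; "gripper_force": force on a finger pad.
Only numpy, scipy, OpenCV 4.12 (cv2) and the standard library are available. Lean on these libraries where they do the work, as an engineer would, in place of code of your own. Each camera call takes 0.05 s, during which the arm holds its last target. There are 200 camera calls.

TASK

One of the three tools in the wooden rack, the agate burnisher, was put away the wrong way round, with its polished stone sticking out. Draw it out, press its handle down into the steel spring clip on the bench and let go, then take it again on the other side of the clip, by the butt half of the handle, and slide it gently back into its own compartment stone first, until the stone is fully home at the back, and leave it there. The stone must never touch the bench or the gripper, and the other tools and things on the bench stay where they are.

Things in the scene. Friction and masses are not known exactly. Their poses are not given: they have to be found in the camera images.
- burnisher: Agate burnisher, 225 mm long, about 63 g: dark wooden handle (flat-sided, 18 mm wide along y, 14 mm thick along z), brass ferrule (14 x 12 mm), amber stone (10 mm thick). Origin on its axis at mid length, also about its balance point; x points to the stone, z up as it lies. The handle runs from x = -112.5 to +52.5 mm, the ferrule to +77.5, the stone to +112.5.
- stone: The burnisher's polished, slightly upturned agate stone (its frame is the burnisher's frame). Handled only through the handle or ferrule; it must not touch the bench or the fingers.
- stone_tip (a point): The tip of the stone, at x = 112.5, z = 3 mm in the burnisher's frame.
- butt (a point): Middle of the handle's butt end, at x = -112.5 mm in the burnisher's frame. At the start it lies 2 to 8 mm from the back of one of the three compartments (which one varies), with some 90 mm of the stone half sticking out: the last 30 mm of handle and the ferrule are clear to grip. Drawn out past its balance point the tool falls unless held.
- rack: Fixed wooden rack, 148 deep (x), 202 wide (y), 70 mm high. Origin under its centre on the bench; its open front is the face at x = -74 mm, x points inwards. Three compartments centred at y = -64, 0, +64 mm, each 54 mm wide, walls 10 mm; floor 30 mm above the bench, roof from 64 to 70 mm; felt-faced back at x = +64 mm (138 mm deep).
- rack_back (a point): Middle of the rack's back felt, x = 64 mm, y = 0, 47 mm up in the rack's frame, same axes. A tool lying on the floor of a compartment has its axis 37 mm above the bench; properly home, its head is near the back and about 87 mm of handle stick out.
- clip: Fixed spring clip: a wooden block (24 mm along x, 34 along y) on a 70 x 110 x 14 mm foot on the bench, topped by a steel spring clip, 20 mm wide along x, open upwards. Origin under its centre on the bench. A tool pressed straight down into it lies along the clip's x, either way round. Nothing stands beside the block: the tool can be held 30 to 45 mm either side of the clip's centre.
- clip_mouth (a point): Middle of the clip's mouth, 95 mm above the bench. The two strips flare to 25 mm here, narrow to a 13 mm neck 18 mm above the seat, and stand 19 mm apart below it; each springs outwards. The 18 mm wide handle snaps in with roughly 4 N and lifts straight out with roughly 10 N.
- clip_seat (a point): Middle of the seat of the clip, 70 mm above the bench; the handle's underside rests on it, the tool's axis then lies 77 mm above the bench. Axes as clip.
- spatula: Bystander: spatula, 225 mm, pale handle (18 x 14 mm), lying properly in one of the compartments, origin at mid length on its axis, x to its head (inwards), handle sticking out about 87 mm.
- brush: Bystander: flat brush, 225 mm, brown handle (18 x 14 mm), lying properly in another compartment, same axes as the spatula.
- moulding: Bystander: loose length of plaster moulding, 180 x 50 x 38 mm, origin under its centre, x along it.
- tile: Bystander: glazed tile 110 x 110 x 9 mm lying on the bench, origin under its centre.
- jar: Bystander: glass jar with a white cap, 56 mm diameter, 60 mm high, origin under its centre.
- table: The bench, its top at height 0.
There are look-alikes about, which are no part of the job. What is shaped like the clip but green is not meant. Leave any turquoise look-alike of the burnisher alone.

How it is judged:
By the outcome, as a careful person would: the job done as asked, in the order asked, and still so for the second after the job is handed in, with the robot touching nothing.
It also fails if it takes over 64 s, if anything falls off the work surface, if the arm or the gripper's body presses on something with over 40 N, if the wrist force passes 120 N, or if a joint passes its speed limit or range.

## Working session

There is one attempt and no reset: what is moved stays moved. The work goes in short steps, Python scripts to look and compute and a tool call to move; the robot and the scene stay as the last step left them, time stands still between calls to the robot, and variables do not carry over. Pictures are saved under pics/ and viewed, at most 10 in all, crops included, and the job is handed in when it is done.

Besides the shell and the picture viewer there is one more tool, called as name([rows], argument=value, ...), one row to a line, values as JSON. step_arm: Moves the arm, as the interface text tells. Shift numbers are shares of 150 mm and turn numbers shares of 45 degrees, none past 1 either way. Its arguments: {"type":"object","properties":{"series":{"type":"array","items":{"type":"array","items":{"type":"array","items":{"type":"number","minimum":-1,"maximum":1}}}}},"required":["series"]}

```bash
ls; mkdir -p pics; cat > h.py <<'E'
import numpy as np, cv2
from cell import ctrl
def ray(p,uv):
    R=np.array(p["R"]);t=np.array(p["t"]).ravel()
    d=R.T@np.array([(uv[0]-p["cx"])/p["fx"],(uv[1]-p["cy"])/p["fy"],1.]); return -R.T@t,d/np.linalg.norm(d)
def tri(ps,uvs):
    A=np.zeros((3,3));b=np.zeros(3)
    for p,uv in zip(ps,uvs):
        c,d=ray(p,uv);M=np.eye(3)-np.outer(d,d);A+=M;b+=M@c
    x=np.linalg.solve(A,b)
    return x,[np.round(np.array(uv)-proj(p,x),1) for p,uv in zip(ps,uvs)]
def atz(p,uv,z):
    c,d=ray(p,uv);return c+d*(z-c[2])/d[2]
def proj(p,X):
    q=np.array(p["R"])@np.array(X,float)+np.array(p["t"]).ravel();return np.array([p["fx"]*q[0]/q[2]+p["cx"],p["fy"]*q[1]/q[2]+p["cy"]])
def save(p,n): cv2.imwrite("pics/"+n,cv2.cvtColor(p["img"],cv2.COLOR_RGB2BGR))
def shot(name,fn):
    import pickle
    p=ctrl.get_image(name);save(p,fn+".png");pickle.dump(p,open("pics/"+fn+".pkl","wb"));return p
def load(fn):
    import pickle;return pickle.load(open("pics/"+fn+".pkl","rb"))
E
cat > a.py <<'E'
from h import *
np.set_printoptions(suppress=True,precision=1)
for c in ("scene","side","wrist"):
    p=shot(c,c+"0");print(c,ray(p,(280,210)),p["fx"])
    for n in ("burnisher","stone_tip","butt","rack","clip","clip_mouth","clip_seat","spatula","brush","jar","tile","moulding","rack_back"):
        try:print(n,[(np.round(r["centre"]),round(r["score"],2)) for r in ctrl.recognise(p,n)][:3])
        except Exception as e:print(n,e)
print(ctrl.read_state())
E
python3 a.py
```

```text
pics
scene (array([1304.2,  328. ,  943.1]), array([-0.7, -0.3, -0.7])) 487.2512692983335
burnisher [(array([380., 203.]), 0.98), (array([358., 246.]), 0.64)]
stone_tip [(array([374., 200.]), 0.85), (array([364., 247.]), 0.69)]
butt [(array([375., 204.]), 0.87), (array([344., 262.]), 0.52), (array([360., 247.]), 0.46)]
rack [(array([389., 282.]), 0.7)]
clip [(array([264., 194.]), 0.77), (array([361., 248.]), 0.71), (array([225., 232.]), 0.65)]
clip_mouth [(array([227., 230.]), 0.78), (array([266., 194.]), 0.78)]
clip_seat [(array([224., 231.]), 0.8), (array([259., 193.]), 0.61)]
spatula [(array([330., 284.]), 0.75), (array([361., 248.]), 0.54)]
brush [(array([344., 260.]), 0.83)]
jar [(array([245., 308.]), 0.78), (array([350., 242.]), 0.49)]
tile [(array([194., 160.]), 0.88)]
moulding [(array([139., 232.]), 0.6)]
rack_back [(array([394., 287.]), 0.65), (array([361., 247.]), 0.43), (array([228., 234.]), 0.24)]
side (array([ 164.9, -663.3,  807.5]), array([ 0.4,  0.6, -0.7])) 413.0943084884374
burnisher [(array([161., 218.]), 0.78), (array([231., 174.]), 0.61)]
stone_tip [(array([164.,
[... 1090 characters left out ...]
at [(array([ 36., 290.]), 0.64), (array([200., 293.]), 0.57)]
spatula [(array([242.,  32.]), 0.73)]
brush [(array([160.,  19.]), 0.59)]
jar [(array([160.,  19.]), 0.72), (array([386., 185.]), 0.6)]
tile [(array([ 76., 410.]), 0.86)]
moulding [(array([103.,  13.]), 0.28)]
rack_back [(array([ 78., 410.]), 0.16)]
{'clock': 2.1, 'qpos': array([-0.1,  0.6,  0. ,  1.5, -0. ,  1. , -0. ]), 'qd': array([-0.,  0., -0.,  0.,  0.,  0., -0.]), 'tau': array([ -0. , -56.3,   1.2, -19.4,   0. ,   0. ,  -0. ]), 'eef_pos': array([650. ,   0.1, 231.3]), 'tool_rot': array([ 3.1, -0. ,  1.6]), 'force': array([ 0.2, -0.2,  0.1]), 'torque': array([-0.,  0., -0.]), 'gripper_force': 0.0, 'width': 85.18487759450322}
```

View pics/scene0.png

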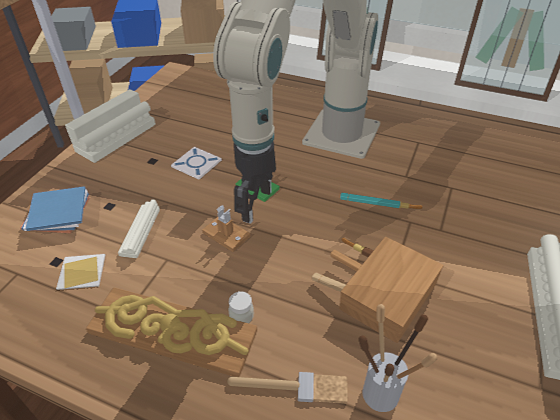

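View pics/side0.png

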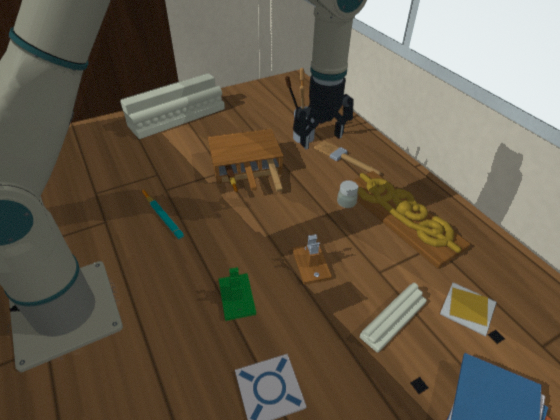

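View pics/wrist0.png

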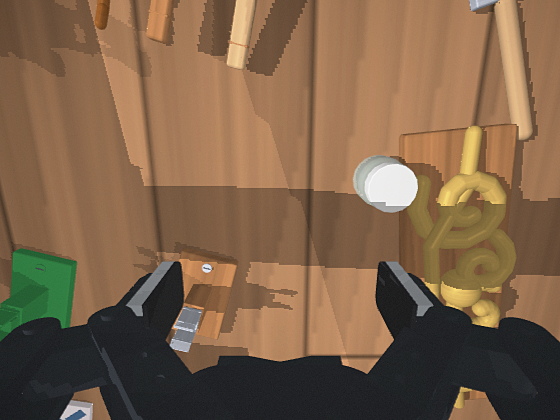

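```bash
cat > b.py <<'E'
from h import *
s=load("scene0");d=load("side0")
def crop(p,u,v):return cv2.resize(p["img"][v:v+75,u:u+100],(400,300),interpolation=cv2.INTER_CUBIC)
im=np.vstack([np.hstack([crop(s,300,220),crop(d,195,125)]),np.hstack([crop(s,190,180),crop(d,265,220)])])
cv2.imwrite("pics/c1.png",im[:,:,::-1])
np.set_printoptions(suppress=True,precision=1)
for uv in [(400,238),(443,265),(405,330),(341,285)]:print(atz(s,uv,70))
print("side")
for uv in [(208,140),(277,132),(283,157),(213,165)]:print(atz(d,uv,70))
print(tri([s,d],[(227,212),(313,245)]))
E
python3 b.py
```

```text
[456.6 286.   70. ]
[502.  394.9  70. ]
[704.6 352.2  70. ]
[645.8 197.5  70. ]
side
[493.1 375.4  70. ]
[703.5 315.9  70. ]
[656.3 191.7  70. ]
[459.3 251.9  70. ]
(array([ 545.6, -141.7,   76. ]), [array([ 2. , -0.8]), array([2.1, 0.9])])
```

View pics/c1.png

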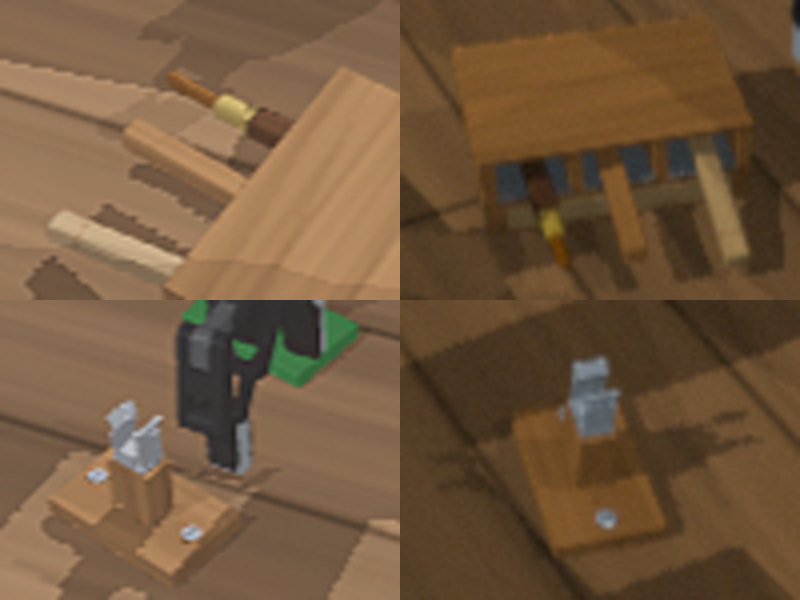

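```bash
cat > c.py <<'E'
from h import *
s=load("scene0");d=load("side0")
np.set_printoptions(suppress=True,precision=1)
S=lambda x,y:(300+x/4,220+y/4);D=lambda x,y:(195+(x-400)/4,125+y/4)
S2=lambda x,y:(190+x/4,180+(y-300)/4);D2=lambda x,y:(265+(x-400)/4,220+(y-300)/4)
T=lambda n,a,b:print(n,*tri([s,d],[a,b]))
T("rack fl",S(345,68),D(478,163));T("rack fr",S(165,290),D(750,122))
for q in [(478,163),(750,122),(705,18),(455,47)]:print(atz(d,D(*q),70))
T("tip",S(170,73),D(565,265));T("ferr",S(235,108),D(551,222));T("junc",S(250,118),D(546,205))
T("brush butt",S(128,135),D(632,252));T("spat butt",S(55,225),D(738,258))
print("foot side");
for q in [(513,420),(665,525),(557,550)]:print(atz(d,D2(*q),14))
print("scene");
for q in [(48,495),(250,515),(175,578)]:print(atz(s,S2(*q),14))
T("jaw",S2(125,405),D2(590,362));T("jaw2",S2(150,430),D2(600,395));T("mid",S2(138,425),D2(593,385))
T("screwA",S2(97,475),D2(563,412));T("screwB",S2(192,533),D2(605,519))
w=load("wrist0")
print(atz(w,(207,268),16),atz(w,(37,268),16)); print(tri([s,d,w],[S2(192,533),D2(605,519),(207,268)]))
print("wrist foot",[atz(w,q,14) for q in [(162,250),(238,262)]])
E
python3 c.py
```

```text
rack fl [463.1 253.7  65.5] [array([ 0.4, -0.3]), array([0.4, 0.2])]
rack fr [661.6 203.7  65.6] [array([-0.1,  0.1]), array([-0.1, -0. ])]
[461.8 246.6  70. ]
[658.6 198.9  70. ]
[693.9 337.   70. ]
[501.7 390.9  70. ]
tip [483.5 151.6  38.8] [array([ 0.5, -0.3]), array([0.5, 0.3])]
ferr [494.6 197.8  38.4] [array([ 0.1, -0.1]), array([0.1, 0.1])]
junc [499.  210.5  41.5] [array([-0.8,  0.5]), array([-0.7, -0.4])]
brush butt [534.7 144.2  33.7] [array([-0.6,  0.3]), array([-0.5, -0.3])]
spat butt [606.5 121.7  17.2] [array([ 0.1, -0.1]), array([0.1, 0.1])]
foot side
[528.5 -93.3  14. ]
[ 567.3 -206.3   14. ]
[ 501.4 -191.3   14. ]
scene
[ 568.3 -204.    14. ]
[533.7 -73.1  14. ]
[601.2 -94.1  14. ]
jaw [ 550.2 -143.8  103.9] [array([-1.2,  0.5]), array([-1.3, -0.5])]
jaw2 [ 549.8 -140.1   77.7] [array([ 2.7, -1. ]), array([2.9, 1.2])]
mid [ 550.  -141.7   84.6] [array([ 0.5, -0.2]), array([0.6, 0.2])]
screwA [ 553.5 -147.9   52.6] [array([-8. ,  3.2]), array([-8.6, -3.2])]
screwB [ 545.5 -138.3  -30.4] [array([ 8.6, -2.9]), array([8.9, 3.8])]
[ 562.7 -103.7   16. ] [ 357.4 -103.7   16. ]
(array([ 547.5, -134.4,  -34.3]), [array([ 7.5, -4.8]), array([9.1, 4.2]), array([ 1.8, -4.3])])
wrist foot [array([509.8, -81.2,  14. ]), array([600.1, -96.7,  14. ])]
```

step_arm([
  [[0,0,0,0.167,-0.178,0.033,0.55],[0,0,0,0.167,-0.178,0.033,0.55],[0,0,0,0.167,-0.178,0.033,0.55],[0,0,0,0.167,-0.178,0.033,0.55],[0,0,0.156,0.167,-0.178,0.033,0.55],[0,0,0.156,0.167,-0.178,0.033,0.55],[0,0,0,0,0,0,0.55]],
])

```text
clock: 2.8
eef_pos: [488.8, 158.5, 201.1]
tool_rot: [-3.137, -0.001, 1.332]
force: [-0.3, -0.0, -0.4]
width: 38.4
gripper_force: 0.0
```

```bash
cat > w.py <<'E'
import sys
from h import *
np.set_printoptions(suppress=True,precision=3)
p=shot("wrist",sys.argv[1]);st=ctrl.read_state()
print({k:np.round(st[k],3) for k in("clock","eef_pos","tool_rot","qpos","width","force")})
E
python3 w.py w1
```

```text
{'clock': np.float64(2.85), 'eef_pos': array([491.326, 156.057, 201.545]), 'tool_rot': array([-3.14 , -0.   ,  1.331]), 'qpos': array([-0.431,  0.479,  0.1  ,  1.924, -0.07 ,  0.743, -0.53 ]), 'width': np.float64(38.348), 'force': array([-0.275, -0.4  ,  0.028])}
```

View pics/w1.png

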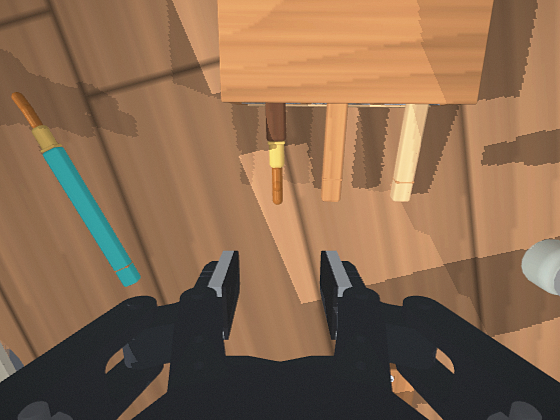

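```bash
cat > d.py <<'E'
from h import *
np.set_printoptions(suppress=True,precision=1)
w=load("w1");w["t"]=np.array(w["t"]);s=load("scene0");d=load("side0")
S=lambda x,y:(300+x/4,220+y/4);D=lambda x,y:(195+(x-400)/4,125+y/4)
for n,q,z in [("junc top",(276.5,142),43),("ferr end",(277,167),42),("tip",(278,204),40),("hl",(265,105),44),("hr",(285,105),44)]:print(n,atz(w,q,z))
a,b=atz(w,(221,103),70),atz(w,(478,104.5),70);print("rack",a,b,np.degrees(np.arctan2(*(b-a)[1::-1])),np.linalg.norm(b-a))
print("junc",*tri([w,s,d],[(276.5,142),S(252,117),D(546,207)]));print("ferr end",*tri([w,s,d],[(277,167),S(215,103),D(555,237)]))
print("tip",*tri([w,s,d],[(278,204),S(170,73),D(565,265)]))
print("rackfl",*tri([w,s,d],[(221,103),S(345,68),D(478,163)]));print("rackfr",*tri([w,s,d],[(478,104.5),S(165,290),D(750,122)]))
E
python3 d.py
```

```text
junc top [497.2 207.2  43. ]
ferr end [492.1 184.8  42. ]
tip [484.4 149.5  40. ]
hl [495.  240.7  44. ]
hr [512.1 236.5  44. ]
rack [461.8 249.2  70. ] [662.2 199.2  70. ] -14.006906637398037 206.51390393194046
junc [497.6 209.1  41.2] [array([0.1, 2.3]), array([0.1, 0.8]), array([-0.5, -0.4])]
ferr end [491.9 184.5  35.1] [array([0.1, 0.6]), array([0.2, 0.1]), array([-0., -0.])]
tip [483.8 150.7  39.5] [array([0.9, 1.2]), array([ 0.9, -0.1]), array([0.2, 0.3])]
rackfl [462.2 251.8  65.9] [array([-0.4,  3.2]), array([1.1, 0.3]), array([ 0.4, -0.1])]
rackfr [662.1 201.7  67.3] [array([2.3, 3. ]), array([0.8, 0.6]), array([-0.6,  0.1])]
```

step_arm([
  [[0,0,-0.016,0.212,-0.0215,0,0.55],[0,0,0,0.212,-0.0215,0,0.55],[0,0,0,0,0,0.233,0.55],[0,0,0,0,0,0.233,0.55],[0,0,0,0,0,0.233,0.55],[0,0,0,0,0,0.2,0.55],[0,0,0,0,0,0,0.55],[0,0,0,0,0,0,0.55]],
])

```text
clock: 3.65
eef_pos: [502.8, 215.9, 67.0]
tool_rot: [3.141, 0.0, 1.337]
force: [-0.3, -0.2, 0.2]
width: 38.7
gripper_force: 0.0
```

```bash
python3 w.py w2
```

```text
{'clock': np.float64(3.7), 'eef_pos': array([503.356, 216.441,  67.902]), 'tool_rot': array([ 3.14 , -0.001,  1.338]), 'qpos': array([-0.501,  0.723,  0.067,  1.939, -0.094,  0.481, -0.6  ]), 'width': np.float64(38.5), 'force': array([0.528, 0.333, 0.47 ])}
```

View pics/w2.png

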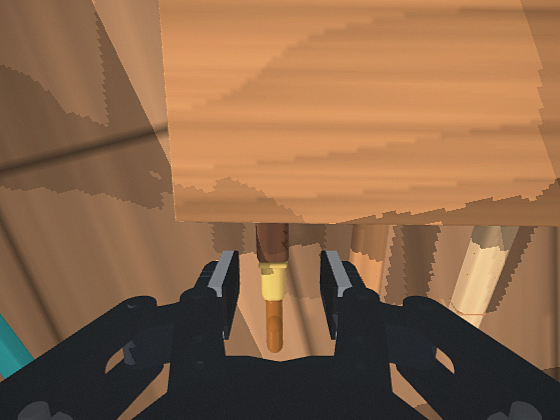

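```bash
python3 - <<'E'
from h import *
w=load("w2");w1=load("w1")
for n,q,z in [("junc",(272,263),43),("ferr end",(273,300),42),("tip",(274.5,352),41),("hl",(257,226),44),("hr",(288,226),44)]:print(n,atz(w,q,z).round(1))
a,b=atz(w,(175,221),70),atz(w,(558,226),70);print(a,b,np.degrees(np.arctan2(*(b-a)[1::-1])))
for a,b in [((276.5,142),(272,263)),((277,167),(273,300)),((278,204),(274.5,352))]:print(tri([w1,w],[a,b]))
E
```

```text
junc [496.6 208.3  43. ]
ferr end [491.5 185.   42. ]
tip [483.7 149.1  41. ]
hl [494.  231.7  44. ]
hr [510.3 227.9  44. ]
[462.28411507 250.58581067  70.        ] [631.03438081 208.05219489  70.        ] -14.146772717557687
(array([496.69181125, 207.1513764 ,  40.54596379]), [array([0.5, 0. ]), array([-0.8, -0. ])])
(array([491.80856848, 184.89076129,  42.01619368]), [array([0.4, 0. ]), array([-0.6, -0. ])])
(array([484.29762158, 150.14095117,  42.4056582 ]), [array([0.3, 0. ]), array([-0.5, -0. ])])
```

step_arm([
  [[0,0,0,0.013,-0.031,0.12,0.55],[0,0,0,0,0,0.12,0.55],[0,0,0,0,0,0.1,0.55],[0,0,0,0,0,0,0.55],[0,0,0,0,0,0,0.55],[0,0,0,0,0,0,1],[0,0,0,0,0,0,1],[0,0,0,0,0,0,1],[0,0,0,0,0,0,1],[0,0,0,0,0,0,1]],
])

```text
clock: 4.7
eef_pos: [498.6, 219.9, 16.8]
tool_rot: [3.14, -0.001, 1.338]
force: [-0.4, -0.2, 6.4]
width: 17.2
gripper_force: 59.2
```

step_arm([
  [[0,0,0,0,0,-0.03,1],[0,0,0,0,0,0,1],[0,0,0,-0.1,0,0,1],[0,0,0,-0.2,0,0,1],[0,0,0,-0.2,0,0,1],[0,0,0,-0.2,0,0,1],[0,0,0,-0.2,0,0,1],[0,0,0,-0.15,0,0,1],[0,0,0,0,0,0,1],[0,0,0,0,0,-0.2,1],[0,0,0,0,0,-0.3,1],[0,0,0,0,0,-0.3,1]],
])

```text
clock: 5.9
eef_pos: [462.1, 66.7, 142.6]
tool_rot: [-3.136, 0.001, 1.339]
force: [1.7, -0.2, -1.6]
width: 16.9
gripper_force: 58.7
```

```bash
cat > a2.py <<'E'
from h import *
np.set_printoptions(suppress=True,precision=1)
s=shot("scene","s2");d=shot("side","d2");w=shot("wrist","w3")
print(ctrl.read_state()["eef_pos"],ctrl.read_state()["force"])
im=np.vstack([np.hstack([cv2.resize(s["img"][160:280,190:350],(400,300),interpolation=2),cv2.resize(d["img"][190:310,190:350],(400,300),interpolation=2)]),np.hstack([cv2.resize(w["img"],(400,300),interpolation=3),cv2.resize(d["img"][225:285,275:355],(400,300),interpolation=2)])])
cv2.imwrite("pics/c2.png",im[:,:,::-1])
E
python3 a2.py
```

```text
[464.9  67.2 144.3] [ 0.1 -0.5 -2. ]
```

View pics/c2.png

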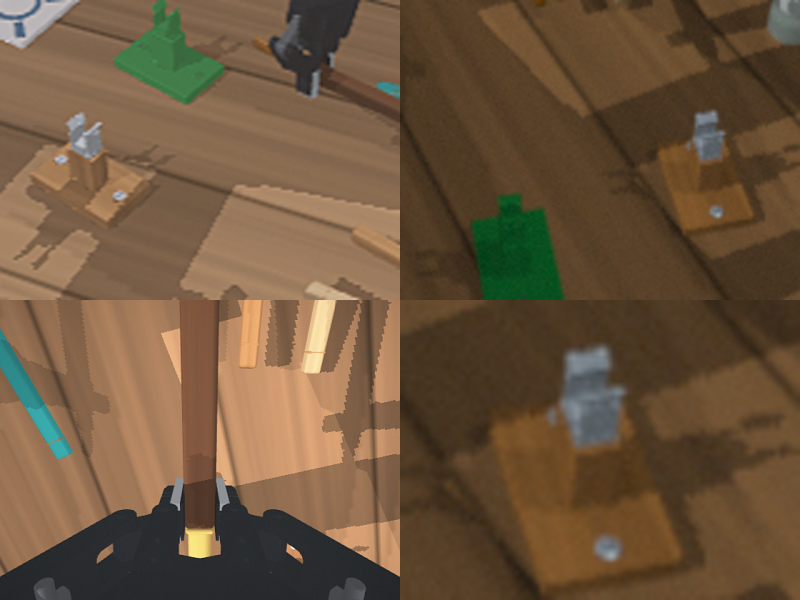

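step_arm([
  [[0,0,0,-0.148,0.189,-0.02,1],[0,0,0,-0.148,0.189,-0.02,1],[0,0,0,-0.148,0.189,-0.02,1],[0,0,0,-0.148,0.189,-0.02,1],[0,0,0,-0.148,0.189,0,1],[0,0,0,-0.148,0.189,0,1],[0,0,-0.18,0,0,0,1],[0,0,-0.18,0,0,0,1],[0,0,-0.18,0,0,0,1],[0,0,-0.18,0,0,0,1],[0,0,-0.18,0,0,0,1],[0,0,-0.18,0,0,0,1]],
])

```text
clock: 7.25
eef_pos: [596.7, -101.5, 151.2]
tool_rot: [-3.137, -0.005, 2.193]
force: [-0.1, -0.4, -1.3]
width: 16.9
gripper_force: 58.9
```

step_arm([
  [[0,0,-0.18,0,0,0,1],[0,0,-0.18,0,0,0,1],[0,0,-0.18,0,0,0,1],[0,0,-0.18,0,0,0,1],[0,0,-0.18,0,0,0,1],[0,0,0,0,0,0,1],[0,0,0,0,0,0,1]],
])

```text
clock: 7.95
eef_pos: [597.2, -101.8, 152.0]
tool_rot: [-3.141, -0.006, 2.89]
force: [-0.8, -0.4, -0.6]
width: 17.0
gripper_force: 58.9
```

```bash
python3 w.py w4
```

```text
{'clock': np.float64(8.0), 'eef_pos': array([ 597.459, -101.846,  152.386]), 'tool_rot': array([-3.141, -0.005,  2.891]), 'qpos': array([ 0.468,  0.719, -0.571,  1.707,  0.486,  0.867,  1.007]), 'width': np.float64(16.89), 'force': array([ 0.647, -0.433, -1.614])}
```

View pics/w4.png

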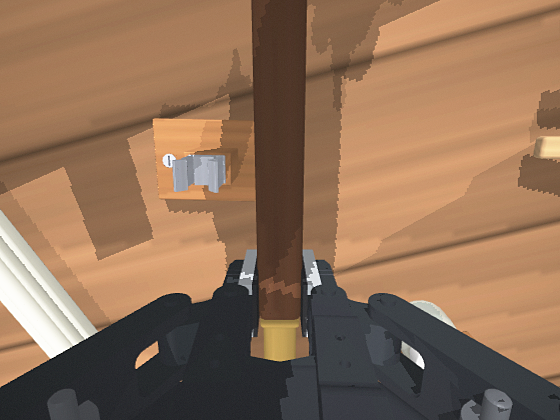

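```bash
python3 - <<'E'
from h import *
w=load("w4");c=w["img"][100:220,135:255];im=cv2.resize(c,(600,600),interpolation=cv2.INTER_CUBIC);cv2.imwrite("pics/c3.png",im[:,:,::-1])
E
```

```text
(no output)
```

View pics/c3.png

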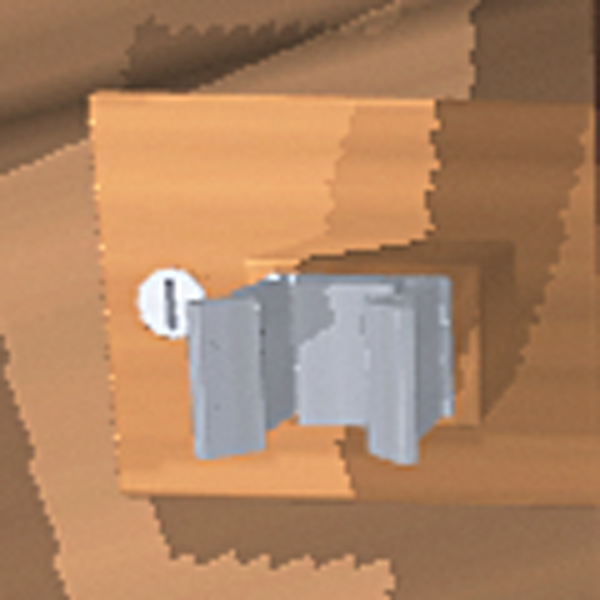

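```bash
python3 - <<'E'
from h import *
np.set_printoptions(suppress=True,precision=1)
w=load("w4");P=lambda x,y:(135+x/5,100+y/5)
def an(a,b):return np.degrees(np.arctan2(b[1]-a[1],b[0]-a[0]))
A=lambda x,y,z:atz(w,P(x,y),z)
l1,l2,r1,r2=A(190,303,95),A(197,458,95),A(413,298,95),A(415,462,95)
print(l1,l2,r1,r2,"mouth",(l1+l2+r1+r2)/4,an(l1,l2),an(r1,r2),an(l1,r1),an(l2,r2))
f1,f2,f3,f4=A(92,95,14),A(120,492,14),A(590,103,14),A(590,507,14)
print(f1,f2,np.linalg.norm(f1-f2),an(f1,f2),an(f1,f3),an(f2,f4))
m=(f1+f2)/2;u=(f3-f1)+(f4-f2);u/=np.linalg.norm(u);print("foot centre",m+55*u)
b1,b2=A(297,283,70),A(297,423,70);print("seat",b1,b2,an(b1,b2),A(482,263,69),A(482,422,69),A(247,260,69))
s=load("s2");d=load("d2")
M=(l1+l2+r1+r2)/4
print(proj(s,M),proj(d,M))
print("foot corners scene/side",[atz(s,q,14) for q in [(202,230.5),(232,249),(250.8,233.2)]],[atz(d,q,14) for q in [(293.4,249.6),(331.6,276.4),(304,281.6)]])
print("handle",[atz(w,q,171) for q in [(279,0),(280,270)]],[round(an(atz(w,(279,2),171),atz(w,(280,270),171)),1)])
E
```

```text
[ 537.9 -153.8   95. ] [ 556.6 -159.4   95. ] [ 544.2 -127.    95. ] [ 563.9 -132.9   95. ] mouth [ 550.7 -143.2   95. ] -16.71768360803493 -16.53790161197738 76.90794510510192 74.5580465797282
[ 503.5 -186.1   14. ] [ 569.  -204.9   14. ] 68.14878579016106 -16.0341070797539 74.74540425712888 73.75047014806756
foot centre [ 551.2 -142.5   14. ]
seat [ 539.8 -147.2   70. ] [ 558.4 -153.3   70. ] -18.31652045587148 [ 543.5 -121.8   69. ] [ 564.9 -128.2   69. ] [ 535.1 -153.1   69. ]
[222.9 208.5] [313.6 238.4]
foot corners scene/side [array([ 573.9, -200.9,   14. ]), array([601.4, -98.9,  14. ]), array([533.6, -78. ,  14. ])] [array([529.5, -92.3,  14. ]), array([ 567.8, -207.1,   14. ]), array([ 502.2, -188.9,   14. ])]
handle [array([493.4, -74.9, 171. ]), array([590. , -99.3, 171. ])] [np.float64(-14.1)]
```

step_arm([
  [[0,0,0.04,0,0,0,1],[0,0,0,-0.025,-0.174,0,1],[0,0,0,-0.025,-0.174,0,1],[0,0,0,0,0,0.15,1],[0,0,0,0,0,0.15,1],[0,0,0,0,0,0.1,1],[0,0,0,0,0,0,1],[0,0,0,0,0,0,1],[0,0,0,0,0,0,1]],
])

```text
clock: 8.9
eef_pos: [591.7, -154.1, 94.6]
tool_rot: [-3.141, -0.001, 2.862]
force: [0.6, 0.1, -1.3]
width: 17.1
gripper_force: 58.9
```

```bash
cat > v.py <<'E'
import sys
from h import *
n=sys.argv[1]
s=shot("scene","s"+n);d=shot("side","d"+n);w=shot("wrist","w"+n)
z=lambda p,u,v:cv2.resize(p["img"][v:v+75,u:u+100],(400,300),interpolation=2)
a=[int(x) for x in sys.argv[2:6]]
im=np.vstack([np.hstack([z(s,a[0],a[1]),z(d,a[2],a[3])]),np.hstack([cv2.resize(w["img"],(400,300),interpolation=3),z(w,230,150)])])
cv2.imwrite("pics/v%s.png"%n,im[:,:,::-1])
st=ctrl.read_state();print({k:np.round(st[k],3) for k in("clock","eef_pos","tool_rot","force","torque","width")})
E
python3 v.py 5 180 170 265 200
```

```text
{'clock': np.float64(9.05), 'eef_pos': array([ 591.392, -154.404,   94.436]), 'tool_rot': array([-3.140e+00, -1.000e-03,  2.862e+00]), 'force': array([0.064, 0.076, 0.219]), 'torque': array([-0.   , -0.01 , -0.016]), 'width': np.float64(17.182)}
```

View pics/v5.png

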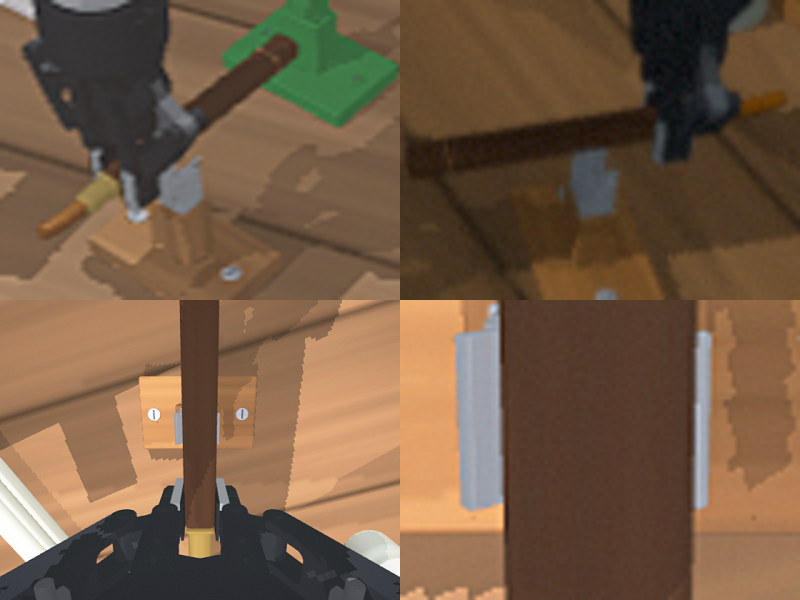

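```bash
python3 - <<'E'
from h import *
np.set_printoptions(suppress=True,precision=1)
w=load("w5");P=lambda x,y:(230+(x-400)/4,150+(y-300)/4)
A=lambda x,y,z:atz(w,P(x,y),z)
T=np.array([591.4,-154.4]);y=np.array([np.sin(2.862),-np.cos(2.862)]);x=np.array([np.cos(2.862),np.sin(2.862)])
loc=lambda X:np.array([(X[:2]-T)@x,(X[:2]-T)@y])
for n,q in dict(l1=(457,333,95),l2=(461,508,95),r1=(711,333,95),r2=(708,508,95),h1=(502,305,121),h2=(508,595,121),k1=(696,305,121),k2=(690,595,121),sL=(154*1,0,0)).items():
    if n!="sL":print(n,loc(A(*q)),A(*q))
k=1.4
for q in [(154,414),(242,414)]:print(loc(atz(w,(q[0]*k,(q[1]-300)*k),16)))
for q in [(139,377),(254,377),(144,447),(256,447)]:print(loc(atz(w,(q[0]*k,(q[1]-300)*k),14)))
E
```

```text
l1 [ 52.  -14.9] [ 537.3 -154.3   95. ]
l2 [ 32.3 -15. ] [ 556.2 -159.9   95. ]
r1 [52.  12.9] [ 545.  -127.6   95. ]
r2 [32.3 13.1] [ 564.  -132.9   95. ]
h1 [57.4 -8. ] [ 534.  -146.2  121. ]
h2 [30.3 -7.9] [ 560.1 -153.7  121. ]
k1 [57.4  9.3] [ 538.8 -129.6  121. ]
k2 [30.3  9.3] [ 564.8 -137.1  121. ]
[ 42.2 -42.9]
[42.2 40.9]
[ 75.9 -55.4]
[75.9 50.7]
[  9.2 -55. ]
[ 9.2 56.9]
```

step_arm([
  [[0,0,0,0,-0.011,0,1],[0,0,0,0,0,0.06,1],[0,0,0,0,0,0.06,1],[0,0,0,0,0,0.04,1],[0,0,0,0,0,0.04,1],[0,0,0,0,0,0.03,1],[0,0,0,0,0,0,1],[0,0,0,0,0,0,1]],
])

```text
clock: 9.85
eef_pos: [589.7, -155.8, 58.1]
tool_rot: [-3.141, -0.004, 2.862]
force: [-0.1, -0.0, -6.7]
width: 17.0
gripper_force: 58.6
```

step_arm([
  [[0,0,0,0,0,0.01,1],[0,0,0,0,0,0,1],[0,0,0,0,0,0,1]],
])

```text
clock: 10.15
eef_pos: [589.9, -155.9, 57.5]
tool_rot: [-3.14, -0.003, 2.862]
force: [-0.6, 0.7, -3.5]
width: 16.9
gripper_force: 59.1
```

step_arm([
  [[0,0,0,0,0,0.01,1],[0,0,0,0,0,0,1],[0,0,0,0,0,0,1]],
])

```text
clock: 10.45
eef_pos: [590.2, -155.9, 56.6]
tool_rot: [-3.14, -0.003, 2.862]
force: [-2.3, -0.0, 4.5]
width: 17.1
gripper_force: 60.3
```

step_arm([
  [[0,0,0,0,0,0,0.55],[0,0,0,0,0,0,0.55],[0,0,0,0,0,0,0.55],[0,0,0,0,0,-0.1,0.55],[0,0,0,0,0,-0.25,0.55],[0,0,0,0,0,-0.3,0.55],[0,0,0.182,0,0,0,0.55],[0,0,0.182,0,0,0,0.55],[0,0,0.182,0,0,0,0.55],[0,0,0.182,0,0,0,0.55],[0,0,0.182,0,0,0,0.55],[0,0,0.182,0,0,0,0.55]],
])

```text
clock: 11.65
eef_pos: [590.9, -155.8, 154.7]
tool_rot: [-3.14, -0.001, 1.999]
force: [-0.2, -0.7, -0.4]
width: 38.5
gripper_force: 0.0
```

step_arm([
  [[0,0,0.182,0,0,0,0.55],[0,0,0.182,0,0,0,0.55],[0,0,0.182,0,0,0,0.55],[0,0,0.182,0,0,0,0.55],[0,0,0.182,0,0,0,0.55],[0,0,0.182,0,0,0,0.55],[0,0,0.182,0,0,0,0.55],[0,0,0.182,0,0,0,0.55],[0,0,0.182,0,0,0,0.55],[0,0,0.182,0,0,0,0.55],[0,0,0.182,0,0,0,0.55],[0,0,0.182,0,0,0,0.55]],
])

```text
clock: 12.85
eef_pos: [591.0, -155.3, 154.6]
tool_rot: [-3.14, 0.001, 0.284]
force: [-0.1, 0.4, 0.3]
width: 38.3
gripper_force: 0.0
```

step_arm([
  [[0,0,0.182,0,0,0,0.55],[0,0,0.182,0,0,0,0.55],[0,0,0.182,0,0,0,0.55],[0,0,0.178,0,0,0,0.55],[0,0,0,-0.29,0,0,0.55],[0,0,0,-0.29,0,0,0.55],[0,0,0,0,0,0,0.55],[0,0,0,0,0,0,0.55]],
])

```text
clock: 13.65
eef_pos: [507.0, -131.2, 154.8]
tool_rot: [-3.141, 0.001, -0.279]
force: [1.1, -0.5, -0.7]
width: 38.4
gripper_force: 0.0
```

```bash
python3 w.py w6; python3 - <<'E'
from h import *
w=load("w6");print(proj(w,(551,-142.8,84)))
hsv=cv2.cvtColor(w["img"],cv2.COLOR_RGB2HSV)
# dark brown handle mask: print row extents
for v in range(0,420,25):
    r=w["img"][v].astype(int);print(v,[tuple(r[u]) for u in (215,230,245,260,280,300,315,330)])
E
```

```text
{'clock': np.float64(13.7), 'eef_pos': array([ 508.502, -131.729,  154.871]), 'tool_rot': array([-3.142, -0.   , -0.279]), 'qpos': array([-0.007,  0.577,  0.31 ,  1.948, -0.276,  0.656, -1.374]), 'width': np.float64(38.233), 'force': array([ 0.811, -0.156, -0.218])}
[278.44533878 155.35422962]
0 [(np.int64(199), np.int64(148), np.int64(105)), (np.int64(204), np.int64(152), np.int64(108)), (np.int64(158), np.int64(117), np.int64(85)), (np.int64(147), np.int64(110), np.int64(80)), (np.int64(194), np.int64(122), np.int64(63)), (np.int64(202), np.int64(150), np.int64(107)), (np.int64(201), np.int64(148), np.int64(106)), (np.int64(201), np.int64(149), np.int64(107))]
25 [(np.int64(208), np.int64(155), np.int64(111)), (np.int64(209), np.int64(156), np.int64(111)), (np.int64(152), np.int64(113), np.int64(83)), (np.int64(148), np.int64(109), np.int64(78)), (np.int64(199), np.int64(160), np.int64(89)), (np.int64(209), np.int64(157), np.int64(112)), (np.int64(208), np.int64(155), np.int64(111)), (np.int64(214), np.int64(160), np.int64(116))]
50 [(np.int64(202), np.int64(149), np.int64(110)), (
[... 4792 characters left out ...]
4(44), np.int64(47), np.int64(49)), (np.int64(45), np.int64(49), np.int64(52)), (np.int64(44), np.int64(45), np.int64(50)), (np.int64(42), np.int64(45), np.int64(50)), (np.int64(45), np.int64(49), np.int64(51)), (np.int64(44), np.int64(49), np.int64(53)), (np.int64(33), np.int64(36), np.int64(41)), (np.int64(37), np.int64(37), np.int64(42))]
400 [(np.int64(41), np.int64(45), np.int64(49)), (np.int64(43), np.int64(46), np.int64(51)), (np.int64(45), np.int64(47), np.int64(52)), (np.int64(40), np.int64(43), np.int64(49)), (np.int64(44), np.int64(46), np.int64(49)), (np.int64(44), np.int64(47), np.int64(50)), (np.int64(39), np.int64(39), np.int64(42)), (np.int64(42), np.int64(45), np.int64(50))]
```

```bash
cat > e.py <<'E'
import sys
from h import *
np.set_printoptions(suppress=True,precision=1)
def edges(fn,rows,ztop,T,yaw):
    w=load(fn);x=np.array([np.cos(yaw),np.sin(yaw)]);y=np.array([np.sin(yaw),-np.cos(yaw)])
    im=w["img"].astype(float);m=(im[...,1]/im[...,0]<.70)&(im[...,0]<150)&(im[...,0]>im[...,2]*1.6)
    for v in rows:
        u0=280
        L=u0
        while m[v,L-1]:L-=1
        R=u0
        while m[v,R+1]:R+=1
        q=atz(w,((L+R)/2,v),ztop);a=atz(w,(L-.5,v),ztop);b=atz(w,(R+.5,v),ztop)
        print(v,L,R,q,"w",np.linalg.norm(a-b).round(1),"local",(q[:2]-T)@x.round(3),((q[:2]-T)@y).round(2))
    col=m[:,280];c=np.flatnonzero(col);print("rows",c.min(),c.max(),[atz(w,(280,v),ztop) for v in(c.min(),c.max())])
    print([tuple(im[v,280].astype(int)) for v in range(c.min()-6,c.min()+6)],[tuple(im[v,280].astype(int)) for v in range(300,326,2)])
edges("w6",[90,120,180,210,240,270],84,np.array([508.5,-131.7]),-.279)
E
python3 e.py | sed 's/np.int64(\([0-9]*\))/\1/g'
```

```text
90 267 294 [ 589.3 -155.1   84. ] w 17.4 local 84.07917051480725 0.25
120 270 295 [ 571.7 -151.4   84. ] w 16.5 local 66.15727619963954 1.55
180 268 293 [ 534.9 -139.6   84. ] w 17.4 local 27.590590540479 0.33
210 268 293 [ 514.9 -133.9   84. ] w 17.8 local 6.804703335981699 0.36
240 269 292 [ 493.9 -127.9   84. ] w 16.9 local -15.089791332706627 0.39
270 269 292 [ 471.7 -121.6   84. ] w 17.3 local -38.1840141515673 0.43
rows 69 354 [array([ 601. , -158.1,   84. ]), array([ 402.5, -101.5,   84. ])]
[(194, 158, 89), (208, 170, 94), (212, 177, 98), (173, 144, 79), (143, 119, 67), (116, 94, 56), (86, 55, 42), (92, 61, 48), (94, 64, 47), (90, 62, 46), (91, 61, 45), (90, 60, 44)] [(118, 80, 59), (120, 80, 59), (127, 80, 59), (178, 130, 93), (149, 108, 80), (145, 107, 78), (149, 109, 81), (152, 113, 81), (150, 112, 83), (148, 108, 80), (149, 109, 80), (145, 105, 78), (140, 102, 75)]
```

step_arm([
  [[0,0,0,0,0.002,0.2,0.55],[0,0,0,0,0,0.2,0.55],[0,0,0,0,0,0.15,0.55],[0,0,0,0,0,0.1,0.55],[0,0,0,0,0,0,0.55],[0,0,0,0,0,0,0.55],[0,0,0,0,0,0,1],[0,0,0,0,0,0,1],[0,0,0,0,0,0,1],[0,0,0,0,0,0,1],[0,0,0,0,0,0,1]],
])

```text
clock: 14.8
eef_pos: [507.7, -132.5, 57.1]
tool_rot: [3.141, 0.0, -0.279]
force: [1.2, 0.0, 6.5]
width: 17.3
gripper_force: 59.7
```

step_arm([
  [[0,0,0,0,0,-0.03,1],[0,0,0,0,0,-0.03,1],[0,0,0,0,0,-0.03,1],[0,0,0,0,0,-0.03,1],[0,0,0,0,0,-0.03,1],[0,0,0,0,0,-0.03,1],[0,0,0,0,0,-0.06,1],[0,0,0,0,0,-0.15,1],[0,0,0,0,0,-0.2,1],[0,0,0,0,0,-0.1,1],[0,0,0,0,0,0,1],[0,0,0,0,0,0,1]],
])

```text
clock: 16.0
eef_pos: [506.7, -132.1, 159.9]
tool_rot: [3.141, 0.002, -0.28]
force: [0.5, 0.4, -1.8]
width: 16.5
gripper_force: 60.2
```

```bash
cat > f.py <<'E'
import sys
from h import *
np.set_printoptions(suppress=True,precision=2)
n=sys.argv[1]
st=ctrl.read_state();T=np.array(st["eef_pos"]);yaw=st["tool_rot"][2]
w=shot("wrist","w"+n);s=shot("scene","s"+n);d=shot("side","d"+n)
st=ctrl.read_state();print(st["clock"],T,st["eef_pos"],st["tool_rot"],st["force"],st["width"])
x=np.array([np.cos(yaw),np.sin(yaw),0]);z0=T[2]+20
for name in sys.argv[2:]:
  print(name,[[(np.round(r["centre"],1),round(r["score"],2)) for r in ctrl.recognise(p,name)][:2] for p in(w,s,d)])
for b in(0,52.5,77.5,112.5):
  X=T+x*(b+44)+[0,0,20];print(b,proj(w,X),proj(s,X),proj(d,X))
# brass mask (ferrule) and amber in each view near prediction
X=T+x*(65+44)+[0,0,20]
for k,p in(("w",w),("s",s),("d",d)):
  im=p["img"];h=cv2.cvtColor(im,cv2.COLOR_RGB2HSV);c=proj(p,X);R=70 if k=="w" else 25
  for nm,lo,hi in(("brass",(20,80,90),(32,255,255)),("amber",(5,170,90),(16,255,255))):
    m=cv2.inRange(h,lo,hi);v,u=np.nonzero(m);k2=(abs(u-c[0])<R)&(abs(v-c[1])<R);print(k,nm,k2.sum(),u[k2].mean() if k2.any() else 0,v[k2].mean() if k2.any() else 0,(u[k2].min(),u[k2].max(),v[k2].min(),v[k2].max()) if k2.any() else 0)
E
python3 f.py 7
```

```text
16.15 [ 506.73 -132.08  159.95] [ 506.04 -131.99  158.83] [ 3.14  0.   -0.28] [-0.11  0.67 -0.34] 17.066077931149287
0 [280.19 184.44] [219.84 182.4 ] [315.94 212.73]
52.5 [280.36  33.08] [204.28 194.02] [338.9  209.26]
77.5 [280.46 -53.57] [196.6  199.76] [349.68 207.63]
112.5 [ 280.62 -195.8 ] [185.53 208.04] [364.59 205.37]
w brass 1194 278.714405360134 13.52428810720268 (np.int64(255), np.int64(303), np.int64(0), np.int64(28))
w amber 0 0 0 0
s brass 61 201.47540983606558 197.31147540983608 (np.int64(196), np.int64(206), np.int64(193), np.int64(202))
s amber 0 0 0 0
d brass 89 354.4831460674157 199.5505617977528 (np.int64(339), np.int64(369), np.int64(184), np.int64(211))
d amber 23 359.8695652173913 197.69565217391303 (np.int64(351), np.int64(365), np.int64(184), np.int64(207))
```

```bash
cat > g.py <<'E'
import sys
from h import *
np.set_printoptions(suppress=True,precision=1)
n=sys.argv[1]
for k,lo in(("d",(335,190,380,220)),("s",(178,185,215,215))):
  p=load(k+n);h=cv2.cvtColor(p["img"],cv2.COLOR_RGB2HSV);a,b,c,d=lo
  print(k)
  for v in range(b,d,1):print(v," ".join("%d.%d"%(h[v,u,0],h[v,u,1]//10) for u in range(a,c,1)))
E
python3 g.py 7 | cut -c1-330
```

```text
d
190 15.13 14.13 14.13 15.11 20.5 53.0 81.1 79.1 86.1 90.1 90.1 81.1 86.1 87.1 86.1 79.1 78.1 80.1 81.1 95.1 86.1 83.0 35.3 22.13 24.17 22.17 23.17 23.18 22.17 19.17 17.15 16.16 18.16 22.17 22.17 23.18 23.17 22.17 23.17 23.17 22.17 22.17 23.17 24.17 23.17
191 16.14 16.13 15.13 17.9 38.2 65.1 80.1 90.1 85.1 86.1 85.1 83.1 79.1 80.1 79.1 86.1 84.0 83.1 77.1 77.1 80.1 70.1 23.6 23.14 23.18 23.20 23.18 22.17 22.18 23.17 21.16 18.17 18.18 19.17 21.17 22.17 23.18 23.18 24.18 22.18 22.17 23.17 24.18 22.18 23.18
192 16.14 14.13 16.13 19.6 40.2 50.1 77.1 77.1 80.1 86.1 86.1 90.1 84.0 86.1 75.1 86.1 83.0 96.1 80.1 85.1 85.1 50.0 23.9 24.15 22.18 24.19 23.19 22.16 23.18 23.17 23.17 21.17 17.16 16.16 18.17 19.17 21.17 22.18 23.16 23.17 23.17 23.18 24.17 23.16 23.17
193 15.13 16.14 15.11 23.3 45.2 51.1 51.1 69.1 73.1 79.1 83.1 75.1 90.0 84.0 75.1 84.1 78.1 86.1 84.1 80.1 90.1 50.0 22.8 22.16 22.18 22.17 24.18 22.17 24.18 23.18 23.18 23.18 21.17 18.16 16.16 16.17 17.16 19.16 20.16 22.17 23.17 24.17 22.17 23.16 24.18
194 14.13 15.13 17.9 30.2 48.1 50.2 52.2 48.1 51.1 73.1 81.1 81.1 90.1 81.1 84.1 
[... 12646 characters left out ...]
 14.10 13.9 13.10 14.10 13.10 14.10 14.10 14.10 14.10
212 14.10 13.9 14.10 14.10 14.10 14.10 14.9 14.9 13.10 13.10 14.10 13.10 13.10 13.10 12.10 14.9 13.10 14.10 14.10 13.10 14.9 14.9 13.9 14.9 13.10 13.10 15.10 14.10 13.10 13.10 13.10 14.10 14.10 13.10 14.10 14.10 14.10
213 14.9 14.10 14.10 14.10 14.10 14.9 14.9 15.9 15.9 14.9 14.10 13.9 13.9 13.10 13.10 13.10 13.10 14.10 14.9 14.9 14.10 14.10 13.10 14.10 14.10 13.9 14.9 13.10 14.10 14.9 13.9 13.10 13.10 13.10 13.10 14.10 13.10
214 14.9 14.10 14.9 14.10 14.9 15.9 14.10 13.10 13.10 13.10 14.10 14.9 14.9 14.9 13.10 13.10 13.10 13.10 14.10 12.10 14.10 14.10 14.9 15.10 15.10 14.10 14.10 14.10 15.10 14.10 13.10 13.9 14.10 14.10 13.10 13.10 13.10
```

```bash
python3 - <<'E'
from h import *
s=load("s7");d=load("d7")
T=np.array([506.4,-132,159.4]);x=np.array([np.cos(.279),-np.sin(.279),0]);y=np.array([-np.sin(.279),-np.cos(.279),0])
for a,b in [((204.2,195),(340,209.5)),((196.7,200.8),(350,208.5)),((186.5,208),(363.7,205.3))]:
    X,r=tri([s,d],[a,b]);print(X.round(1),r,((X-T)@x).round(1),((X-T)@y).round(1),(X-T)[2].round(1))
E
```

```text
[ 601.8 -158.7  178.5] [array([ 0.3, -0.1]), array([0.3, 0.1])] 99.0 -0.6 19.1
[ 624.3 -165.7  177.2] [array([ 0.2, -0.1]), array([0.2, 0.1])] 122.6 -0.1 17.8
[ 655.9 -173.7  179.5] [array([ 0., -0.]), array([0., 0.])] 155.2 -1.1 20.1
```

step_arm([
  [[0,0,-0.17,0,0,0,1],[0,0,-0.17,0,0,0,1],[0,0,-0.17,0,0,0,1],[0,0,-0.17,0,0,0,1],[0,0,-0.17,0,0,0,1],[0,0,-0.17,0,0,0,1],[0,0,-0.17,0,0,0,1],[0,0,-0.17,0,0,0,1],[0,0,-0.17,0,0,0,1],[0,0,-0.17,0,0,0,1],[0,0,-0.17,0,0,0,1],[0,0,-0.17,0,0,0,1]],
])

```text
clock: 17.35
eef_pos: [506.2, -132.2, 158.7]
tool_rot: [-3.137, 0.001, 1.328]
force: [0.6, -0.4, -0.3]
width: 17.1
gripper_force: 60.2
```

step_arm([
  [[0,0,0,0.192,-0.108,0,1],[0,0,0,0.192,-0.108,0,1],[0,0,0,0.192,-0.108,0,1],[0,0,0,0.192,-0.108,0,1],[0,0,0,0.192,-0.108,0,1],[0,0,0,0.192,-0.108,0,1],[0,0,0,0,0,0.2,1],[0,0,0,0,0,0.2,1],[0,0,0,0,0,0,1],[0,0,0,0,0,0,1]],
])

```text
clock: 18.35
eef_pos: [454.2, 58.9, 99.4]
tool_rot: [-3.137, 0.002, 1.322]
force: [-0.3, -0.4, -0.8]
width: 16.7
gripper_force: 60.1
```

```bash
python3 w.py w8; python3 - <<'E'
from h import *
np.set_printoptions(suppress=True,precision=1)
w=load("w8");st=ctrl.read_state();T=np.array(st["eef_pos"]);yaw=st["tool_rot"][2]
x=np.array([np.cos(yaw),np.sin(yaw),0])
for b in(52.5,77.5,112.5):print(b,proj(w,T+x*(b+44.7)+[0,0,20]))
for n,X in dict(fl=(462,250.3,70),fr=(662,200,70),mid=(500,240.5,70)).items():print(n,proj(w,X))
h=cv2.cvtColor(w["img"],cv2.COLOR_RGB2HSV)
for u in(250,280,310):print(u,[(v,tuple(w["img"][v,u].tolist())) for v in range(0,130,6)])
E
```

```text
{'clock': np.float64(18.4), 'eef_pos': array([455.075,  58.953, 100.165]), 'tool_rot': array([-3.139,  0.001,  1.322]), 'qpos': array([-0.119,  0.588, -0.102,  2.151,  0.141,  0.413, -0.582]), 'width': np.float64(17.085), 'force': array([ 0.203,  0.528, -0.783])}
52.5 [282.1  31. ]
77.5 [282.3 -56.4]
112.5 [ 282.7 -200.1]
fl [ 184.6 -179.1]
fr [ 686.8 -182.5]
mid [ 279.5 -179. ]
250 [(0, (158, 117, 87)), (6, (222, 166, 121)), (12, (222, 165, 120)), (18, (223, 169, 122)), (24, (222, 165, 121)), (30, (226, 172, 126)), (36, (231, 177, 130)), (42, (235, 178, 132)), (48, (235, 184, 130)), (54, (235, 184, 130)), (60, (238, 188, 135)), (66, (238, 186, 135)), (72, (189, 139, 100)), (78, (180, 134, 98)), (84, (181, 136, 99)), (90, (181, 134, 97)), (96, (180, 134, 98)), (102, (181, 136, 99)), (108, (181, 135, 97)), (114, (178, 133, 98)), (120, (180, 134, 98)), (126, (182, 137, 99))]
280 [(0, (250, 228, 128)), (6, (250, 229, 130)), (12, (250, 229, 128)), (18, (250, 228, 127)), (24, (215, 177, 99)), (30, (120, 79, 59)), (36, (135, 91, 64)), (42, (133, 87, 65)), (48, (130, 87, 63)), (54, (132, 89, 63)), (60, (130, 86, 60)), (66, (129, 87, 60)), (72, (133, 91, 65)), (78, (133, 91, 66)), (84, (131, 90, 62)), (90, (132, 90, 63)), (96, (134, 92, 64)), (102, (135, 92, 65)), (108, (135, 91, 68)), (114, (134, 90, 65)), (120, (137, 92, 68)), (126, (135, 92, 68))]
310 [(0, (185, 136, 99)), (6, (185, 138, 101)), (12, (177, 132, 97)), (18, (167, 127, 92)), (24, (159, 120, 88)), (30, (149, 112, 82)), (36, (142, 106, 78)), (42, (130, 96, 69)), (48, (122, 93, 67)), (54, (135, 100, 74)), (60, (163, 121, 90)), (66, (175, 133, 95)), (72, (190, 140, 100)), (78, (204, 151, 110)), (84, (216, 161, 115)), (90, (224, 166, 123)), (96, (225, 171, 124)), (102, (228, 171, 125)), (108, (228, 173, 128)), (114, (228, 173, 125)), (120, (228, 176, 129)), (126, (231, 179, 129))]
```

step_arm([
  [[0,0,0,0,0,0.2,1],[0,0,0,0,0,0.2,1],[0,0,0,0,0,0.107,1],[0,0,0,0,0,0,1],[0,0,0,0,0,0,1]],
])

```text
clock: 18.9
eef_pos: [455.7, 59.0, 24.9]
tool_rot: [-3.14, 0.0, 1.322]
force: [-0.6, 0.5, -0.6]
width: 17.0
gripper_force: 60.2
```

```bash
python3 - <<'E'
from h import *
np.set_printoptions(suppress=True,precision=1)
s=shot("scene","s9");d=shot("side","d9");st=ctrl.read_state();T=np.array(st["eef_pos"]);yaw=st["tool_rot"][2];print(T,yaw,st["force"])
x=np.array([np.cos(yaw),np.sin(yaw),0])
X=T+x*(112.5+44.7)+[0,0,21];F=T+x*(77.5+44.7)+[0,0,20]
print(X,proj(s,X),proj(d,X),proj(s,F),proj(d,F))
for k,p,sc in(("s",s,.6),("d",d,.6)):
  im=p["img"].astype(float);sat=1-im.min(2)/im.max(2);c=(proj(p,X)+proj(p,F))/2
  h=cv2.cvtColor(p["img"],cv2.COLOR_RGB2HSV)
  a,b=int(c[0])-14,int(c[1])-14
  print(k,a,b)
  for v in range(b,b+28):print(v,"".join("#" if h[v,u,1]>205 else "+" if h[v,u,0]>=20 and h[v,u,1]>90 else "o" if h[v,u,1]>140 else "." for u in range(a,a+28)))
E
```

```text
[456.   59.1  25.3] 1.3217851941724583 [ 0.1  0.2 -0.4]
[494.8 211.5  46.3] [364.4 246.6] [230.6 175.6] [352.  240.5] [232.7 183.6]
s 344 229
229 ............................
230 ............................
231 ............................
232 ............................
233 ............................
234 .++.........................
235 ++++........................
236 ++++++......................
237 ++++++++....................
238 +++++++++...................
239 ++++++++++..................
240 .+++++++.oo.................
241 ...+++++oooooo..............
242 .....++oooooooo.............
243 .........ooooooooo..........
244 ...........ooooooooo........
245 .............oooooooo.......
246 ...............oooooo.......
247 ..................ooo.......
248 ............................
249 ............................
250 ............................
251 ............................
252 ............................
253 ............................
254 ............................
255 ............................
256 ............................
d 217 165
165 ooo..++.............
[... 199 characters left out ...]
+++....
172 oo..........................
173 oo..........................
174 oo..........................
175 oo..........................
176 oooo........................
177 ooooo......................+
178 ooooo......+................
179 oooo...................+....
180 ooooo.......+...........+...
181 ooooo.......................
182 ooooo.....................+.
183 oo..o........+.........+....
184 o.o.o.......+...............
185 ...o.....................+..
186 o...........................
187 .o.o......+.................
188 oo........................++
189 o............++..+.......+++
190 ..........................+.
191 .................+.......++.
192 ..........+...+..........+..
```

step_arm([
  [[0,0,0,0.1,0,0,1],[0,0,0,0.1,0,0,1],[0,0,0,0.12,0,0,1],[0,0,0,0.12,0,0,1],[0,0,0,0.12,0,0,1],[0,0,0,0.12,0,0,1],[0,0,0,0.12,0,0,1],[0,0,0,0,0,0,1],[0,0,0,0,0,0,1]],
])

```text
clock: 19.9
eef_pos: [483.9, 175.5, 23.6]
tool_rot: [-3.138, 0.002, 1.323]
force: [-0.2, 0.1, -0.7]
width: 16.7
gripper_force: 60.2
```

step_arm([
  [[0,0,0,0.05,0,0.015,1],[0,0,0,0.05,0,0.015,1],[0,0,0,0.05,0,0,1],[0,0,0,0.04,0,0,1],[0,0,0,0.03,0,0,1],[0,0,0,0.02,0,0,1],[0,0,0,0,0,0,1],[0,0,0,0,0,0,1]],
])

```text
clock: 20.7
eef_pos: [492.9, 210.0, 19.2]
tool_rot: [-3.138, 0.002, 1.322]
force: [0.0, -0.5, -1.4]
width: 17.1
gripper_force: 60.2
```

Now slowly, about 1.5 mm per row, in short calls.

step_arm([
  [[0,0,0,0.013,0,0.005,1],[0,0,0,0.013,0,0.004,1],[0,0,0,0.013,0,0,1],[0,0,0,0.013,0,0,1],[0,0,0,0,0,0,1],[0,0,0,0,0,0,1]],
])

```text
clock: 21.3
eef_pos: [494.9, 217.9, 17.8]
tool_rot: [-3.139, 0.001, 1.323]
force: [0.3, 0.4, -1.2]
width: 17.1
gripper_force: 60.2
```

step_arm([
  [[0,0,0,0.01,0,0,1],[0,0,0,0.01,0,0,1],[0,0,0,0,0,0,1],[0,0,0,0,0,0,1]],
])

```text
clock: 21.7
eef_pos: [495.6, 220.8, 17.8]
tool_rot: [-3.139, 0.001, 1.323]
force: [0.1, 0.6, -0.8]
width: 16.6
gripper_force: 60.2
```

step_arm([
  [[0,0,0,0.007,0,0,1],[0,0,0,0.007,0,0,1],[0,0,0,0,0,0,1],[0,0,0,0,0,0,1]],
])

```text
clock: 22.1
eef_pos: [496.0, 222.3, 17.8]
tool_rot: [-3.138, 0.002, 1.322]
force: [-0.6, -1.9, -0.9]
width: 16.6
gripper_force: 60.2
```

step_arm([
  [[0,0,0,0.006,0,0,1],[0,0,0,0,0,0,1],[0,0,0,0,0,0,1]],
])

```text
clock: 22.4
eef_pos: [495.9, 222.4, 17.6]
tool_rot: [-3.138, 0.003, 1.322]
force: [-0.5, -5.2, -0.9]
width: 16.7
gripper_force: 60.2
```

step_arm([
  [[0,0,0,-0.006,0,0.004,1],[0,0,0,0,0,0,1],[0,0,0,0,0,0,0.55],[0,0,0,0,0,0,0.55],[0,0,0,0,0,0,0.55],[0,0,0,0,0,0,0.55],[0,0,0,0,0,-0.1,0.55],[0,0,0,0,0,-0.2,0.55],[0,0,0,0,0,-0.25,0.55],[0,0,0,-0.2,0,-0.25,0.55],[0,0,0,-0.2,0,0,0.55],[0,0,0,0,0,0,0.55]],
])

```text
clock: 23.6
eef_pos: [481.4, 160.2, 138.4]
tool_rot: [-3.14, 0.004, 1.318]
force: [0.8, -0.2, -0.0]
width: 38.1
gripper_force: 0.0
```

```bash
python3 w.py w10; python3 - <<'E'
from h import *
np.set_printoptions(suppress=True,precision=1)
w=load("w10");x=np.array([.2436,.97,0])
h=cv2.cvtColor(w["img"],cv2.COLOR_RGB2HSV);im=w["img"].astype(float)
m=((im[...,1]/im[...,0]<.70)&(im[...,0]<150)&(im[...,0]>im[...,2]*1.6)).astype(np.uint8)
n,l,st,c=cv2.connectedComponentsWithStats(m)
for i in np.argsort(-st[1:,4])[:4]+1:print(st[i],c[i],atz(w,c[i],44))
B=np.array([495.8,222,44])-x*67.8;F=np.array([500,240.5,44]);print("pred butt",proj(w,B),"front",proj(w,F))
i=max(range(1,n),key=lambda i:st[i,4]);v,u=np.nonzero(l==i);vb=v.max()-3;print("butt row",v.max(),atz(w,(u[v==vb].mean(),v.max()+.5),44),atz(w,(u[v==v.min()+3].mean(),v.min()),44))
E
```

```text
{'clock': np.float64(23.65), 'eef_pos': array([481.834, 162.714, 137.921]), 'tool_rot': array([-3.14 ,  0.002,  1.319]), 'qpos': array([-0.235,  0.573, -0.214,  1.993,  0.206,  0.598, -0.838]), 'width': np.float64(38.352), 'force': array([ 0.313,  1.058, -1.006])}
[ 265   96   26   92 2084] [277.9 141.2] [493.4 212.3  44. ]
[267 190  23  26 575] [278.  202.4] [482.2 168.4  44. ]
[230  96  17   5  37] [238.1  98.6] [474.  247.2  44. ]
[421 405   8   6  18] [424.9 408.1] [563.8 -54.   44. ]
pred butt [278.4 218.2] front [276.8  98.6]
butt row 187 [485.  179.5  44. ] [500.2 242.2  44. ]
```

```bash
python3 -c "
from cell import ctrl;print(ctrl.finish_job())"
```

```text
the job is handed in; nothing more can be done
None
```

I drew the burnisher out, pressed it into the steel clip, took it again by the butt half and slid it stone first into its own compartment until it met the back; about 86 mm of handle now sticks out. I did not re-check the other tools after the moves, though I felt no unexpected contact. The job is handed in at about 24 s, with no verdict returned.

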